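Draw one dip tub from the slide dispenser

TASK

Serve one yellow-lidded dip tub: pull the yellow dispenser's knob all the way out until its slide clicks, take the tub out of the slide and set it down upright (do not drop it) flat in the blue tray, then push the knob fully home so that the next tub falls into the slide. The dispensers stand loose: do not let them skid on the counter, leave the red one shut, and do not shift the tray or knock the bottle and jar.

Things in the scene. Friction and masses are not known exactly. Their poses are not given: they have to be found in the camera images.
- yellow_dispenser: yellow steel dispenser standing loose on the counter (4 kg; over about 20 N it skids). Origin: on the counter under the centre of its square tower; -x is the way the slide pulls out, z up. Tower 78 x 78 mm, 120 mm high, with a yellow cap; a 53 mm high tail reaches back to x = +164 mm. Holds three yellow-lidded tubs, the lowest in the slide.
- yellow_pocket (a point): Centre of the floor of the slide's tub pocket, 16 mm above the counter; moves with the slide: under the tower at home, 120 mm in front when drawn. Pocket 74 mm long between its front wall (7 mm thick, top 56 mm above the counter) and the deck behind; its sides are open, so a drawn tub can be gripped from above across the slide.
- yellow_dispenser_slide (a joint): Slide of the yellow dispenser: 0 m = fully home (end stop), 0.120 m = fully out (end stop). It clicks over a spring ridge at about 9 mm and again at about 111 mm (about 9 N needed, 2 N between), and is drawn to the nearer end stop once past a ridge.
- yellow_dispenser_knob (a point): Centre of the yellow knob's head, a cylinder 36 mm across and 22 mm long, its axis along the slide (the dispenser's x), 42 mm above the counter, on a 14 mm neck 43 mm long. At home it lies 99 mm in front (-x) of the tower's centre. It can be gripped from above across its width. Axes as the dispenser's.
- red_dispenser: Red: an identical dispenser with a red cap and knob and two red-lidded tubs. Leave alone. Its place may be swapped with the yellow one's.
- red_dispenser_slide (a joint): Slide of the red dispenser: 0 m = home; it must stay there.
- yellow_tub1: The lowest yellow-lidded tub (the one to serve), in the slide's pocket: white tub with a yellow lid, 62 mm across the lid (the top 8 mm), 61 mm across the body, 28 mm high, 90 g. Origin: centre of its underside, z up.
- yellow_tub2: The next yellow-lidded tub, same size, stacked on the first; it must end standing in the pocket under the tower.
- tray: Blue loose tray, 160 mm (its x) by 200 mm (its y), rim 20 mm high, walls and floor 5 mm thick, empty. Origin: centre of its underside.
- mustard: Bystander: yellow squeeze bottle, 60 mm across, 170 mm high. Origin: centre of its underside.
- mayo_jar: Bystander: white jar with blue cap, 80 mm across, 120 mm high. Origin: centre of its underside.

How it is judged (in metres and radians):
On the way, in this order (a step that is already met when the one before it is completed fails the run):
1. the yellow slide is pulled out past its click (at least 114 mm) (value of joint yellow_dispenser_slide above 0.114 m), for 0.2 s.
2. the lowest yellow tub stands upright on the tray's floor, let go, while the slide is still out (x of yellow_tub1 in the frame of tray between -0.048 and 0.048 m and y of yellow_tub1 in the frame of tray between -0.068 and 0.068 m and z of yellow_tub1 in the frame of tray below 0.01 m and angle between yellow_tub1's own z axis and vertical below 0.1 rad and linear speed of yellow_tub1 below 0.02 m/s and contact force between the fingers and yellow_tub1 below 0.1 N and value of joint yellow_dispenser_slide above 0.09 m), for 0.2 s.
At the end, for the whole second after the job is handed in: Lowest yellow tub upright (0.1 rad), still and released on the tray's floor; yellow slide home within 4 mm, next tub standing in its pocket (within 5 mm of its floor, 0.1 rad); red slide home within 4 mm; dispensers within 8 mm and tray within 20 mm of their starts (x of yellow_tub1 in the frame of tray between -0.048 and 0.048 m and y of yellow_tub1 in the frame of tray between -0.068 and 0.068 m and z of yellow_tub1 in the frame of tray below 0.01 m and angle between each of yellow_tub1, yellow_tub2's own z axis and vertical below 0.1 rad and linear speed of yellow_tub1 below 0.02 m/s and contact force between the fingers and yellow_tub1 below 0.1 N and value of joint each of yellow_dispenser_slide, red_dispenser_slide below 0.004 m and z of yellow_tub2 in the frame of yellow_dispenser below 0.021 m and distance of each of yellow_dispenser, red_dispenser from where it was at the start of the episode below 0.008 m and distance of tray from where it was at the start of the episode below 0.02 m); the robot touches nothing.
It fails at once if a dispenser skids by more than 8 mm (distance of any of yellow_dispenser, red_dispenser from where it was at the start of the episode above 0.008 m).
It fails at once if the red slide is drawn by more than 10 mm (value of joint red_dispenser_slide above 0.01 m).
It fails at once if the tub is dropped or thrown (faster than 0.7 m/s while not held, a fall of about 25 mm) (linear speed of yellow_tub1 above 0.7 m/s and contact force between the fingers and yellow_tub1 below 0.1 N).
It fails at once if the tray is shifted by more than 20 mm (distance of tray from where it was at the start of the episode above 0.02 m).
It fails at once if the bottle or the jar is moved by more than 20 mm (distance of any of mustard, mayo_jar from where it was at the start of the episode above 0.02 m).
It also fails if it takes over 67 s, if anything falls off the work surface, if the arm or the gripper's body presses on something with over 40 N, if the wrist force passes 120 N, or if a joint passes its speed limit or range.

ROBOT

A 7-joint arm with a two-finger parallel gripper is mounted at the origin on the work surface. World frame = base frame: x ahead of the robot, y to its left, z up, the work surface at z = 0. Lengths are in mm, angles in rad, forces in N, time in s.
With the tool pointing down it reaches from about 400 to 875 mm from the base axis. Payload 4.4 kg.
Tool frame: the origin (TCP) lies on the centre line of the jaws, within the pads' length; the fingertips stand 25 mm ahead of it and the grasp point (between the pads) lies 6 mm ahead of it (ctrl.finger_overhang is the distance from the TCP to the fingertips, in mm); z points along the fingers, y is the line along which they close (so a half turn about z gives the same grasp; the last joint's range is limited). The gripper opens to 85 mm and grips with 20 to 120 N. Pads are 22 mm wide; open, the fingers measure 114 mm over their backs; the gripper's body (76 mm by 85 mm) begins 54 mm behind the grasp point. The pads swing forward as they close: fully open they stand 13 mm farther back than shut.
Start: joints at [1.204, 0.628, 0.038, 1.517, -0.027, 0.996, -0.02], TCP at [192.612, -620.821, 256.313] pointing down, gripper open.
Joint ranges: [-3.06, 3.06], [-0.37, 2.12], [-1.25, 1.32], [0.18, 2.47], [-1.1, 4.24], [0.23, 1.98], [-2.94, 2.94]. Speed limits (rad/s): [2.57, 2.57, 3.14, 3.14, 3.14, 3.14, 3.14].

INTERFACE

Orientations are given as [roll, pitch, yaw] about the fixed x, y, z axes, in that order (R = Rz(yaw) Ry(pitch) Rx(roll)).
In Python, from cell import ctrl gives the robot as it stands. The module is installed in compiled form; this text tells all that it offers.
- The arm moves only by the tool play_rows, never from a script. Its argument "targets" is a list of rows, each a list of 5 numbers: the closure, from 0 (fully open) to 1 (shut), then the shift along the tool's x, y, z in cm, then the turn about the tool's z in degrees. In form: [[gripper, dx, dy, dz, spin], ...]. A call has 1 to 10 rows; each row is the pose to reach, as a shift and turn from the pose commanded when the call began, along the tool's axes at that moment; what a row does not reach only later rows make up. A row lasts 1/10 s, in which the tool goes at most 50 mm and 8.59 degrees, less where a joint would pass 70% of its speed; a pose out of reach is approached as far as the arm can. A call with a gripper value outside its range is refused whole. The fingers move at their own pace and stop on an object; the grip force is fixed at half the most. Time passes only in rows, so rows that repeat a pose let the fingers close. It gives the time, the measured TCP pose, the force, the opening and the grip force at its end, in the units of the state.
- ctrl.read_state(): the state, without advancing time (a new reading comes with each control period).
- ctrl.get_image(name): name is "scene" or "top"; returns (picture, depth): 480x640x3 uint8, red, green, blue; 480x640 float32, mm along the optical axis (not along the pixel's ray), 0 where there is no reading.
- ctrl.calibration(name): a dict with "vfov" (degrees; the focal length in pixels is half the picture's height over the tangent of half this angle, whatever the lens; pixels are square), "cx", "cy" (the principal point, pixels), "extrinsics" (4x4, takes a point from camera to world coordinates). Camera axes: x right, y down, z forward; pixel columns grow to the right and rows downward; lengths in mm; the calibration is good to about 2 mm. A picture is of the moment at which its call begins. calibration takes no time and is no camera call.
- ctrl.finish_job(): hands the job in; it is judged then, once.
Trained networks look in the newest picture that a camera, given by its name, has taken for a name from the list of things; names that differ only in an ending like _2 or _b are one class to them, and where a whole thing is asked for, a point or a joint stands for the part that bears it (a point fixed in the world has none). Each returns a list of dicts, best first, with "confidence" (0 to 1); they miss things now and then, are a little off and sometimes report something else, mostly with a low value. They report only what shows in the picture. A call takes as long as a camera call.
- ctrl.search_frame(camera, name): "bbox" ([left, top, right, bottom] in pixels, round what is visible of it).
- ctrl.trace(camera, name): "pixels" (480x640 bool, what is visible of it) and "bbox" ([left, top, right, bottom] in pixels, round what is visible of it).
The state is a dict: "clock": time; "qpos": joint angles; "qd": joint speeds; "tau": joint torques, N m; "eef_pos": TCP position; "tool_rot": TCP orientation; "force": force on the tool from outside, world axes, zero at the start; "torque": the same for the moment, N m; "width": finger opening in mm; "gripper_force": force on a finger pad.
Only numpy, scipy, OpenCV 4.12 (cv2) and the standard library are available. Lean on these libraries where they do the work, as an engineer would, in place of code of your own. Each camera call takes 0.05 s, during which the arm holds its last target. There are 200 camera calls.

## Working session

There is one attempt and no reset: what is moved stays moved. The work goes in short steps, Python scripts to look and compute and a tool call to move; the robot and the scene stay as the last step left them, time stands still between calls to the robot, and variables do not carry over. Pictures are saved under pics/ and viewed, at most 10 in all, crops included, and the job is handed in when it is done.

Besides the shell and the picture viewer there is one more tool, called after "Emit:" as name([rows], argument=value, ...), one row to a line, values as JSON. play_rows: Moves the arm, as the interface text tells. Its arguments: {"type":"object","properties":{"targets":{"type":"array"}},"required":["targets"]}

```bash
mkdir -p pics
cat > h.py <<'E'
import numpy as np, cv2
from cell import ctrl
def cloud(cam,depth):
    c=ctrl.calibration(cam); f=240/np.tan(np.radians(c["vfov"])/2)
    v,u=np.mgrid[:480,:640]
    p=np.stack([(u-c["cx"])/f*depth,(v-c["cy"])/f*depth,depth,np.ones_like(depth)],-1)
    w=(p@np.array(c["extrinsics"]).T)[...,:3]; w[depth<=0]=np.nan
    return w
E
python3 - <<'E'
from h import *
s=ctrl.read_state();print({k:np.round(v,3) for k,v in s.items()})
ims=[]
for cam in("scene","top"):
    im,d=ctrl.get_image(cam);ims.append(im);w=cloud(cam,d);np.save(cam+".npy",w)
    cv2.imwrite(f"pics/{cam}0.png",im[...,::-1])
    for n in("yellow_dispenser","yellow_dispenser_knob","red_dispenser","yellow_tub1","tray","mustard","mayo_jar"):
        for r in ctrl.trace(cam,n)[:2]:
            p=w[r["pixels"]];p=p[~np.isnan(p[:,0])]
            print(cam,n,round(r["confidence"],2),np.round(r["bbox"]),np.round(np.median(p,0)),np.round(np.percentile(p,2,axis=0)),np.round(np.percentile(p,98,axis=0)))
E
```

```text
{'clock': np.float64(0.0), 'qpos': array([ 1.204,  0.629,  0.038,  1.518, -0.027,  0.996, -0.02 ]), 'qd': array([-0.001,  0.001,  0.001, -0.001,  0.001, -0.001, -0.002]), 'tau': array([-1.0000e-03, -5.6341e+01,  1.2260e+00, -1.9345e+01,  1.1000e-02,
        1.1000e-02, -0.0000e+00]), 'eef_pos': array([ 192.44 , -620.245,  255.376]), 'tool_rot': array([-3.14 ,  0.   ,  0.301]), 'force': array([-0.246,  0.204,  0.21 ]), 'torque': array([-0.017, -0.003,  0.007]), 'gripper_force': np.float64(0.0), 'width': np.float64(85.514)}
scene yellow_dispenser 0.84 [168. 206. 285. 327.] [724. -17.  52.] [591. -85.   4.] [843.  14. 121.]
scene yellow_dispenser_knob 0.7 [266. 224. 283. 240.] [588.  -8.  50.] [569. -26.  25.] [603.   4.  61.]
scene red_dispenser 0.74 [281. 245. 384. 381.] [729. 218.  53.] [638. 167.   4.] [838. 251. 122.]
scene yellow_tub1 0.23 [269. 229. 286. 244.] [588.  -8.  50.] [571. -25.  29.] [602.   4.  61.]
scene tray 0.81 [162. 166. 260. 223.] [ 482. -282.    6.] [ 390. -390.    2.] [ 579. -173.   21.]
scene mustard 0.9 [487. 222. 534. 304.] [502. 458.  88.] [475. 429.   5.] 
[... 195 characters left out ...]
[601.   4.  61.]
top yellow_dispenser 0.91 [353. 112. 413. 245.] [699. -33.  54.] [576. -88.   4.] [835.  13. 122.]
top yellow_dispenser_knob 0.82 [360. 203. 390. 244.] [614. -18.  49.] [568. -49.  -2.] [642.   5.  61.]
top red_dispenser 0.85 [234. 110. 289. 246.] [695. 205.  53.] [571. 163.   2.] [832. 249. 122.]
top tray 0.91 [443. 238. 562. 346.] [ 481. -286.    4.] [ 391. -386.   -2.] [ 570. -181.   20.]
top mustard 0.65 [488. 164. 544. 218.] [ 667. -293.  113.] [ 638. -347.   -0.] [ 709. -266.  122.]
top mustard 0.59 [ 98. 263. 151. 295.] [475. 445. 111.] [451. 428.  16.] [505. 476. 171.]
top mayo_jar 0.67 [492. 167. 544. 219.] [ 666. -292.  114.] [ 638. -334.   10.] [ 705. -266.  122.]
```

View pics/top0.png

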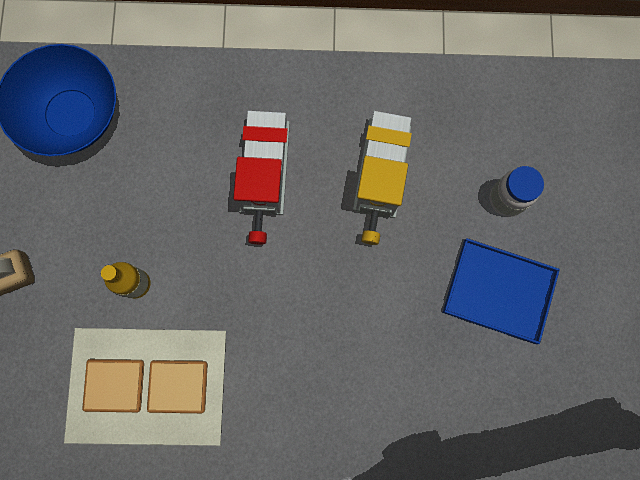

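View pics/scene0.png

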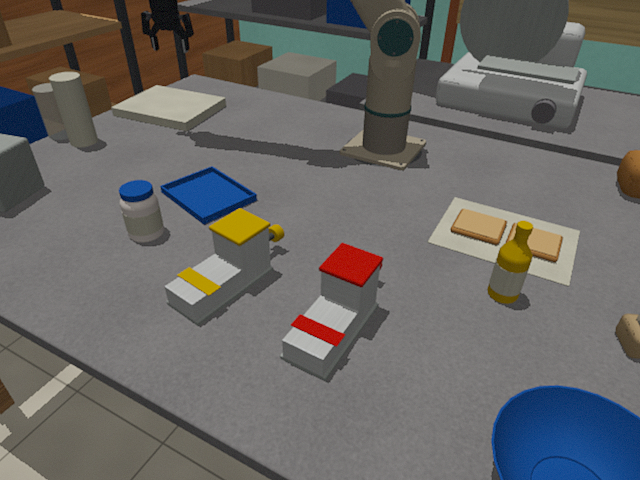

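Run:
```python
from h import *
w=np.load("top.npy")
reg=lambda p,a:p[(p[:,0]>a[0])&(p[:,0]<a[1])&(p[:,1]>a[2])&(p[:,1]<a[3])&(p[:,2]>a[4])&(p[:,2]<a[5])]
rect=lambda n,p:print(n,len(p),np.round(p.mean(0),1),cv2.minAreaRect(p[:,:2].astype(np.float32)))
for cam in("top","scene"):
    P=np.load(cam+".npy").reshape(-1,3)
    rect(cam+" cap",reg(P,(560,860,-110,50,112,130)))
    rect(cam+" tail",reg(P,(560,900,-110,50,45,57)))
    rect(cam+" knob",reg(P,(550,612,-60,30,44,70)))
    rect(cam+" trayrim",reg(P,(370,600,-410,-160,14,24)))
k=reg(w.reshape(-1,3),(550,660,-60,40,25,80))
for q in sorted(k.tolist())[::4]:print(np.round(q),end=" ")
```

```text
top cap 1950 [675.4 -29.4 118.4] ((676.5206909179688, -29.910778045654297), (86.54852294921875, 87.34312438964844), 80.00101470947266)
top tail 2131 [758.9 -43.2  50.5] ((703.6932373046875, -35.38147735595703), (90.06610870361328, 275.6852111816406), 81.38628387451172)
top knob 246 [583.1 -13.9  53.1] ((589.8905029296875, -15.164480209350586), (34.554439544677734, 44.599159240722656), 82.33708953857422)
top trayrim 886 [ 480.3 -285.6   18.1] ((481.70703125, -282.7598876953125), (200.65338134765625, 161.07879638671875), 72.58255004882812)
scene cap 1273 [682.7 -26.3 119.6] ((678.9783935546875, -29.60533905029297), (89.22465515136719, 87.96270751953125), 81.11125946044922)
scene tail 2355 [766.5 -39.9  51.5] ((704.2169189453125, -33.20933532714844), (91.26924133300781, 276.54718017578125), 79.88278198242188)
scene knob 169 [585.7  -9.4  53.2] ((586.90380859375, -12.873903274536133), (34.23871994018555, 36.44267654418945), 87.927978515625)
scene trayrim 593 [ 488.1 -274.2   18.1] ((482.8340759277344, -282.0159912109375), (205.53707885742188, 163.59481811523438), 71.58570098876953)
[565.
[... 2371 characters left out ...]
7.] [638.  -7.  53.] [639.   7.  33.] [639.   5.  32.] [639.   5.  56.] [640. -40.  67.] [640. -19.  55.] [640. -13.  53.] [641.   7.  56.] [642. -11.  55.] [642.  -7.  78.] [643.  -3.  52.] [643.  -2.  73.] [643.   3.  56.] [644.  12.  71.] [644.  12.  46.] [644.   2.  78.] [644.   7.  52.] [645.   4.  76.] [645.  14.  42.] [645.   8.  66.] [645.   7.  56.] [645. -26.  43.] [646. -31.  34.] [646.   8.  79.] [646. -28.  49.] [646.   5.  53.] [647. -34.  46.] [647. -33.  53.] [647. -39.  36.] [647. -30.  43.] [648. -38.  27.] [648. -23.  33.] [648. -17.  32.] [648. -43.  42.] [648. -25.  55.] [649. -19.  29.] [650. -19.  58.] [651. -15.  29.] [651. -12.  25.] [652. -16.  41.] [653.  14.  65.]
```

The top view shows the yellow dispenser (cap at about 383,181, knob at 371,237) with its slide facing the robot. The tray is at about (501,291), the red dispenser at about (258,180), and the jar and bottle are clear. The scene view agrees. Estimates are tower (678,-30), yaw -9.4° and knob (580,-14,42); head size and height match the given sizes.

```bash
cat >> h.py <<'E'
def go(x,y,z,yaw=None):
    s=ctrl.read_state(); p=np.array(s["eef_pos"]); a=s["tool_rot"][2]
    d=np.array([x,y,z])-p; c,n=np.cos(a),np.sin(a)
    sp=0 if yaw is None else -np.degrees(yaw)+np.degrees(a)
    print("dx dy dz cm, spin:",np.round([(c*d[0]+n*d[1])/10,(n*d[0]-c*d[1])/10,-d[2]/10,(sp+180)%360-180],2),"pos",np.round(p,1),np.round(s["tool_rot"],3),"F",np.round(s["force"],1),"w",round(float(s["width"]),1),"t",s["clock"])
E
python3 - <<'E'
from h import *
print(ctrl.finger_overhang)
go(580,-13.8,130,-0.164)
E
```

```text
25.0
dx dy dz cm, spin: [ 54.98 -46.5   12.63  26.63] pos [ 192.6 -620.8  256.3] [ 3.142 -0.     0.301] F [ 0.2 -0.6  0.6] w 85.6 t 0.8
```

Emit:
play_rows([
  [0,10,-8.5,0,5],
  [0,20,-17,0,10],
  [0,30,-25,0,15],
  [0,40,-34,0,20],
  [0,50,-42,0,24],
  [0,55,-46.5,0,26.6],
  [0,55,-46.5,4,26.6],
  [0,55,-46.5,8,26.6],
  [0,55,-46.5,12.6,26.6],
  [0,55,-46.5,12.6,26.6],
])

```text
clock: 1.8
eef_pos: [459.4, -203.5, 209.0]
tool_rot: [3.141, -0.002, -0.164]
force: [0.2, 0.6, 0.3]
width: 85.3
gripper_force: 0.0
```

Emit:
play_rows([
  [0.3,0,0,0,0],
  [0.3,0,0,0,0],
  [0.3,0,0,0,0],
  [0.3,0,0,0,0],
])

```text
clock: 2.2
eef_pos: [457.6, -206.9, 209.4]
tool_rot: [3.141, -0.001, -0.167]
force: [0.4, -0.2, -0.3]
width: 60.0
gripper_force: 0.0
```

Run:
```python
from h import *
im,d=ctrl.get_image("top");cv2.imwrite("pics/t1.png",cv2.resize(im[130:330,280:480],(800,600)[::1] and (600,600))[...,::-1])
go(580,-13.8,48,-0.164)
```

```text
dx dy dz cm, spin: [  8.88 -21.06  16.14  -0.15] pos [ 457.6 -206.8  209.4] [ 3.141e+00 -1.000e-03 -1.670e-01] F [-1.   0.5 -0.5] w 59.7 t 2.25
```

Emit:
play_rows([
  [0.3,2,-5,0,0],
  [0.3,4,-10,0,0],
  [0.3,6,-14,2,0],
  [0.3,8,-18,4,0],
  [0.3,8.9,-21,6,0],
  [0.3,8.9,-21.05,8,0],
  [0.3,8.9,-21.05,8,0],
  [0.3,8.9,-21.05,8,0],
  [0.3,8.9,-21.05,8,0],
  [0.3,8.9,-21.05,8,0],
])

```text
clock: 3.25
eef_pos: [580.8, -13.4, 130.3]
tool_rot: [3.142, -0.002, -0.166]
force: [0.3, 0.2, -0.7]
width: 59.6
gripper_force: 0.0
```

Run:
```python
from h import *
for cam in("top","scene"):
    im,d=ctrl.get_image(cam);np.save(cam+"1.npy",cloud(cam,d));cv2.imwrite(f"pics/{cam}1.png",im[...,::-1])
im=cv2.imread("pics/scene1.png")[130:330,180:380];im2=cv2.imread("pics/top1.png")[130:330,280:480]
cv2.imwrite("pics/a.png",np.hstack([cv2.resize(i,(400,400)) for i in(im,im2)]))
go(580,-13.8,48,-0.164)
```

```text
dx dy dz cm, spin: [-0.04  0.12  8.2  -0.05] pos [580.6 -12.7 130. ] [-3.141e+00 -2.000e-03 -1.650e-01] F [0.1 0.  0.5] w 59.6 t 3.35
```

View pics/a.png

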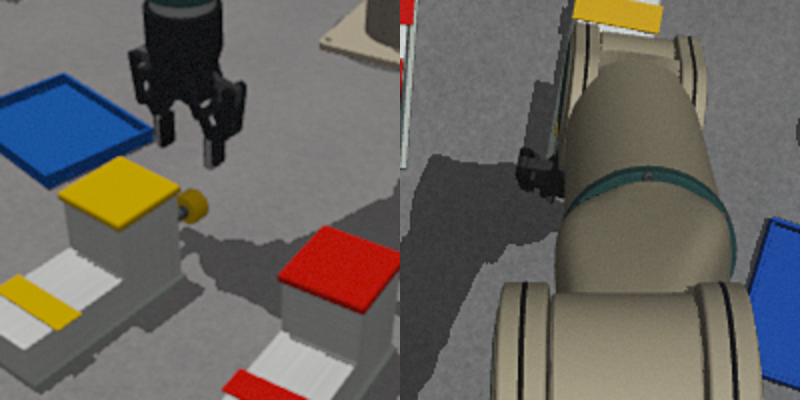

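The left half shows the open fingers straddling the line above the knob (about 193,207 in the crop). The right half is blocked by the arm. I'll descend and close gently.

Emit:
play_rows([
  [0.3,0,0.1,2.5,0],
  [0.3,0,0.1,5,0],
  [0.3,0,0.1,7,0],
  [0.3,0,0.1,8.5,0],
  [0.3,0,0.1,8.5,0],
  [0.5,0,0.1,8.5,0],
  [0.5,0,0.1,8.5,0],
  [0.54,0,0.1,8.5,0],
  [0.54,0,0.1,8.5,0],
  [0.54,0,0.1,8.5,0],
])

```text
clock: 4.35
eef_pos: [580.6, -14.2, 44.7]
tool_rot: [3.14, -0.002, -0.164]
force: [-0.4, -4.1, 3.1]
width: 39.5
gripper_force: 2.4
```

Emit:
play_rows([
  [0.57,0,0,0,0],
  [0.57,0,0,0,0],
  [0.59,0,0,0,0],
  [0.59,0,0,0,0],
])

```text
clock: 4.75
eef_pos: [580.5, -15.0, 44.7]
tool_rot: [3.14, -0.002, -0.165]
force: [-0.8, -6.8, 4.3]
width: 35.0
gripper_force: 18.9
```

Emit:
play_rows([
  [0.59,0,0.1,0,0],
  [0.59,0,0.15,0,0],
  [0.59,0,0.15,0,0],
  [0.65,0,0.15,0,0],
  [0.65,0,0.15,0,0],
  [0.65,0,0.15,0,0],
])

```text
clock: 5.35
eef_pos: [580.4, -15.1, 44.8]
tool_rot: [3.141, -0.002, -0.164]
force: [-1.2, -3.4, 6.9]
width: 34.4
gripper_force: 59.0
```

Emit:
play_rows([
  [0.65,-0.3,0,0,0],
  [0.65,-0.6,0,0,0],
  [0.65,-0.9,0,0,0],
  [0.65,-1.2,0,0,0],
  [0.65,-1.6,0,0,0],
  [0.65,-2,0,0,0],
  [0.65,-2.5,0,0,0],
  [0.65,-3,0,0,0],
  [0.65,-3,0,0,0],
])

```text
clock: 6.25
eef_pos: [550.8, -10.0, 44.8]
tool_rot: [3.141, -0.002, -0.164]
force: [-0.6, -3.2, 7.5]
width: 34.1
gripper_force: 60.6
```

Run:
```python
from h import *
go(0,0,0)
im,d=ctrl.get_image("scene");w=cloud("scene",d)
P=w.reshape(-1,3);Q=np.load("scene.npy").reshape(-1,3)
for p in(P,Q):
    r=p[(p[:,0]>560)&(p[:,0]<860)&(p[:,1]>-110)&(p[:,1]<50)&(p[:,2]>112)&(p[:,2]<126)]
    print(len(r),r.mean(0),cv2.minAreaRect(r[:,:2].astype(np.float32)))
```

```text
dx dy dz cm, spin: [-54.51   8.03   4.48   0.  ] pos [550.8 -10.   44.8] [ 3.141e+00 -2.000e-03 -1.640e-01] F [-0.6 -3.2  7.5] w 34.1 t 6.25
1462 [668.15083162 -21.08492513 119.61183607] ((636.8557739257812, -16.794036865234375), (94.14752197265625, 181.4753875732422), 74.31689453125)
1273 [682.65974484 -26.30897962 119.63512085] ((678.9783935546875, -29.60533905029297), (89.22465515136719, 87.96270751953125), 81.11125946044922)
```

```bash
cat >> h.py <<'E'
def shift(tag):
    im,_=ctrl.get_image("scene");cv2.imwrite(f"pics/{tag}.png",im[...,::-1])
    a=cv2.imread("pics/scene0.png",0).astype(np.float32);b=cv2.imread(f"pics/{tag}.png",0).astype(np.float32)
    for n,(t,bt,l,r) in dict(tail=(255,325,165,235),red=(245,380,281,384),tray=(170,220,165,225)).items():
        print(n,np.round(cv2.phaseCorrelate(a[t:bt,l:r],b[t:bt,l:r],cv2.createHanningWindow((r-l,bt-t),cv2.CV_32F)),2)if 0 else np.round(cv2.phaseCorrelate(a[t:bt,l:r].copy(),b[t:bt,l:r].copy())[0],2),end=" ")
    print()
E
python3 -c "
from h import *
shift('s2')"
```

```text
tail [ 0.06 -0.02] red [0.01 0.51] tray [0.04 0.05]
```

Emit:
play_rows([
  [0.65,-1,0,0,0],
  [0.65,-2,0,0,0],
  [0.65,-3,0,0,0],
  [0.65,-4,0,0,0],
  [0.65,-5,0,0,0],
  [0.65,-6,0,0,0],
  [0.65,-7,0,0,0],
  [0.65,-7.6,0,0,0],
  [0.65,-7.6,0,0,0],
])

```text
clock: 7.25
eef_pos: [476.5, 2.8, 44.8]
tool_rot: [-3.141, -0.004, -0.164]
force: [1.7, -3.3, 7.3]
width: 34.6
gripper_force: 60.6
```

Emit:
play_rows([
  [0.65,-0.3,0,0,0],
  [0.65,-0.6,0,0,0],
  [0.65,-0.9,0,0,0],
  [0.65,-1.2,0,0,0],
  [0.65,-1.2,0,0,0],
  [0.65,-1.2,0,0,0],
])

```text
clock: 7.85
eef_pos: [464.0, 5.0, 44.7]
tool_rot: [-3.141, -0.002, -0.164]
force: [-1.2, -3.1, 10.8]
width: 34.9
gripper_force: 61.1
```

```bash
python3 -c "
from h import *
shift('s3'); go(0,0,0)"
```

```text
tail [-0.02 -0.04] red [0.04 0.47] tray [-0.04 -0.04] 
dx dy dz cm, spin: [-45.69   8.08   4.47   0.  ] pos [464.    5.1  44.7] [-3.141e+00 -2.000e-03 -1.640e-01] F [ 0.  -2.5 11.5] w 34.6 t 7.9
```

Emit:
play_rows([
  [0.5,0,0,0,0],
  [0.3,0,0,0,0],
  [0.25,0,0,0,0],
  [0.25,0,0,0,0],
  [0.25,0,0,-2,0],
  [0.25,0,0,-6,0],
  [0.1,0,0,-10,0],
  [0,0,5,-11,0],
  [0,0,10,-11,0],
  [0,0,15,-11,0],
])

```text
clock: 8.9
eef_pos: [439.4, -142.7, 154.5]
tool_rot: [-3.141, -0.002, -0.16]
force: [1.6, 0.6, -0.5]
width: 85.4
gripper_force: 0.0
```

Emit:
play_rows([
  [0,0,5,0,0],
  [0,0,10,0,0],
  [0,0,14,0,0],
  [0,0,18,0,0],
  [0,0,18,0,0],
])

```text
clock: 9.4
eef_pos: [407.8, -326.7, 154.3]
tool_rot: [3.136, -0.002, -0.172]
force: [0.2, 0.6, 0.3]
width: 84.9
gripper_force: 0.0
```

Run:
```python
from h import *
shift('s4')
ims=[]
for cam in("top","scene"):
    im,d=ctrl.get_image(cam);w=cloud(cam,d);np.save(cam+"4.npy",w)
    ims.append(cv2.resize(im[130:330,280:480] if cam=="top" else im[150:350,160:360],(400,400))[...,::-1])
    for n in("yellow_tub1","yellow_dispenser_knob"):
        for r in ctrl.trace(cam,n)[:1]:
            p=w[r["pixels"]];p=p[~np.isnan(p[:,0])]
            print(cam,n,round(r["confidence"],2),np.round(r["bbox"]),np.round(np.median(p,0)),np.round(np.percentile(p,2,axis=0)),np.round(np.percentile(p,98,axis=0)))
    P=w.reshape(-1,3);m=(abs(P[:,0]-562)<70)&(abs(P[:,1]+10)<50)&(P[:,2]>39)&(P[:,2]<49)
    hsv=cv2.cvtColor(im,cv2.COLOR_RGB2HSV).reshape(-1,3);m&=(hsv[:,1]>120)&(abs(hsv[:,0].astype(int)-25)<10)&(P[:,0]>515)
    q=P[m]; print(cam,"lid",len(q),q.mean(0).round(1),cv2.minEnclosingCircle(q[:,:2].astype(np.float32)),cv2.minAreaRect(q[:,:2].astype(np.float32)))
    r=P[(P[:,0]>600)&(P[:,0]<860)&(P[:,1]>-110)&(P[:,1]<50)&(P[:,2]>112)&(P[:,2]<126)];print(cv2.minAreaRect(r[:,:2].astype(np.float32)))
cv2.imwrite("pics/b.png",np.hstack(ims)); go(0,0,0)
```

```text
tail [ 0.01 -0.02] red [0.11 0.53] tray [0.04 0.1 ] 
top yellow_tub1 0.76 [353. 228. 384. 262.] [566.  -9.  42.] [539. -37.  28.] [595.  17.  47.]
top yellow_dispenser_knob 0.72 [350. 204. 390. 299.] [592.  -5.  41.] [455. -47.  11.] [643.  23.  59.]
top lid 675 [566.7 -10.   42.9] ((567.2364501953125, -10.10904312133789), 31.205730438232422) ((566.8773803710938, -9.909748077392578), (60.0130500793457, 60.18573760986328), 16.168920516967773)
((676.3667602539062, -29.242538452148438), (86.1891098022461, 87.28507995605469), 79.9849624633789)
scene yellow_tub1 0.74 [270. 217. 293. 246.] [572.   0.  44.] [543. -33.  20.] [596.  20.  46.]
scene yellow_dispenser_knob 0.7 [168. 201. 320. 326.] [718. -14.  51.] [475. -86.   3.] [843.  21. 121.]
scene lid 362 [570.8  -6.4  44.1] ((569.3056030273438, -9.07987117767334), 31.862443923950195) ((567.76806640625, -7.414493560791016), (61.88665771484375, 52.46576690673828), 33.263275146484375)
((678.0491943359375, -29.34461212158203), (88.53057098388672, 87.06890869140625), 79.59811401367188)
dx dy dz cm, spin: [-45.61 -24.83  15.38   0.  ] pos [ 410.4 -318.1  153.8] [-3.141  0.    -0.161] F [ 0.1 -0.1  0.1] w 85.3 t 9.75
```

View pics/b.png

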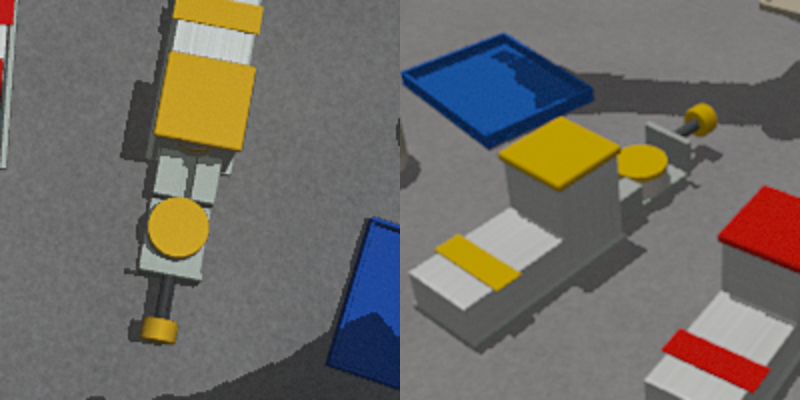

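The left half shows the slide drawn, with the yellow lid at (178,228) in the crop and the front wall and knob ahead of it. Next I'll measure the fingertip height against the TCP, and the slide width.

Run:
```python
from h import *
for f in("scene4","top4"):
    P=np.load(f+".npy").reshape(-1,3)
    q=P[(abs(P[:,0]-410)<70)&(abs(P[:,1]+318)<90)&(P[:,2]>60)]
    print(f,len(q),np.round(np.percentile(q[:,2],[0,.5,1,2,5,20]),1) if len(q) else "")
    # slide lateral profile
    c,s=np.cos(-.164),np.sin(-.164); d=P-[678,-29.5,0]; X=d[:,0]*c+d[:,1]*s; Y=-d[:,0]*s+d[:,1]*c
    for lo,hi,z0,z1 in((-162,-152,45,60),(-152,-143,8,24),(-85,-70,20,60),(-85,-70,8,60),(-140,-90,8,24)):
        m=(X>lo)&(X<hi)&(abs(Y)<45)&(P[:,2]>z0)&(P[:,2]<z1)
        if m.sum()>3: print(lo,hi,z0,m.sum(),"Y",np.round(np.percentile(Y[m],[1,50,99]),1),"Z",np.round(np.percentile(P[m,2],[5,50,95]),1))
```

```text
scene4 4337 [141.4 146.2 149.9 156.3 174.7 225.2]
-162 -152 45 143 Y [-30.    3.3  32.8] Z [45.6 52.9 57.6]
-152 -143 8 31 Y [ 7.  23.5 32.4] Z [11.5 16.5 18.5]
-85 -70 20 92 Y [-2.7 24.8 32.9] Z [23.8 41.3 45.1]
-85 -70 8 107 Y [-2.5 28.  33. ] Z [14.2 40.3 45. ]
-140 -90 8 97 Y [18.1 29.8 32.6] Z [11.  16.3 22.7]
top4 4450 [142.  189.2 193.8 198.4 210.8 278.8]
-162 -152 45 96 Y [-28.5   1.2  31.2] Z [50.5 54.3 57.9]
-152 -143 8 93 Y [-28.6  -0.1  31.4] Z [10.9 14.5 17.9]
-85 -70 20 203 Y [-29.9  -0.7  31.4] Z [25.6 40.2 44.9]
-85 -70 8 238 Y [-30.   -0.   31.3] Z [13.2 39.6 44.8]
-140 -90 8 103 Y [-30.2  21.3  31.7] Z [10.5 14.6 21.2]
```

```bash
python3 -c "
from h import *
go(567.5,-11,130,-0.164);go(567.5,-11,36,-0.164)"
```

```text
dx dy dz cm, spin: [ 10.59 -32.83   2.38   0.18] pos [ 410.4 -318.1  153.8] [-3.141  0.    -0.161] F [ 0.1 -0.1  0.1] w 85.3 t 9.75
dx dy dz cm, spin: [ 10.59 -32.83  11.78   0.18] pos [ 410.4 -318.1  153.8] [-3.141  0.    -0.161] F [ 0.1 -0.1  0.1] w 85.3 t 9.75
```

Emit:
play_rows([
  [0,1.5,-5,0,0],
  [0,3,-10,0,0],
  [0,5,-15,0,0],
  [0,6.5,-20,0,0],
  [0,8,-25,0,0],
  [0,9.5,-30,1,0],
  [0,10.6,-32.8,2.4,0.2],
  [0,10.6,-32.8,2.4,0.2],
  [0,10.6,-32.8,2.4,0.2],
  [0,10.6,-32.8,2.4,0.2],
])

```text
clock: 10.75
eef_pos: [567.2, -14.4, 130.1]
tool_rot: [3.141, 0.0, -0.168]
force: [-0.2, -0.4, 0.4]
width: 85.2
gripper_force: 0.0
```

Emit:
play_rows([
  [0,0,0,0,0],
  [0,0,0,0,0],
  [0,0,0,0,0],
])

```text
clock: 11.05
eef_pos: [567.7, -14.4, 130.3]
tool_rot: [-3.142, -0.001, -0.169]
force: [-0.5, 0.7, 0.2]
width: 85.4
gripper_force: 0.0
```

```bash
python3 -c "
from h import *
go(567.5,-11,36,-0.164)"
```

```text
dx dy dz cm, spin: [-0.08 -0.33  9.43 -0.27] pos [567.7 -14.4 130.3] [-3.142e+00 -1.000e-03 -1.690e-01] F [-0.5  0.7  0.2] w 85.4 t 11.05
```

Emit:
play_rows([
  [0,0,-0.3,3,-0.3],
  [0,0,-0.3,6,-0.3],
  [0,0,-0.3,8,-0.3],
  [0,0,-0.3,9.4,-0.3],
  [0,0,-0.3,9.4,-0.3],
  [0.15,0,-0.3,9.4,-0.3],
  [0.2,0,-0.3,9.4,-0.3],
  [0.24,0,-0.3,9.4,-0.3],
  [0.24,0,-0.3,9.4,-0.3],
  [0.24,0,-0.3,9.4,-0.3],
])

```text
clock: 12.05
eef_pos: [568.7, -10.5, 36.4]
tool_rot: [-3.141, -0.001, -0.162]
force: [-0.6, 0.2, 0.3]
width: 65.3
gripper_force: 0.1
```

Emit:
play_rows([
  [0.27,0,0,0,0],
  [0.27,0,0,0,0],
  [0.29,0,0,0,0],
  [0.29,0,0,0,0],
  [0.36,0,0,0,0],
  [0.36,0,0,0,0],
  [0.36,0,0,0,0],
])

```text
clock: 12.75
eef_pos: [568.6, -10.6, 36.5]
tool_rot: [-3.141, -0.001, -0.162]
force: [-1.0, -0.7, 6.5]
width: 60.2
gripper_force: 63.2
```

Emit:
play_rows([
  [0.36,0,0,-0.5,0],
  [0.36,0,0,-1.5,0],
  [0.36,0,0,-3,0],
  [0.36,0,0,-5,0],
  [0.36,0,0,-7,0],
  [0.36,0,0,-9,0],
  [0.36,0,0,-10,0],
  [0.36,0,0,-10,0],
  [0.36,0,0,-10,0],
])

```text
clock: 13.65
eef_pos: [568.0, -10.2, 135.8]
tool_rot: [-3.141, 0.0, -0.162]
force: [0.4, 0.4, -1.6]
width: 60.3
gripper_force: 64.8
```

```bash
python3 -c "
from h import *
shift('s5');go(482,-282.4,110)
im=cv2.imread('pics/s5.png')[130:330,180:380];cv2.imwrite('pics/c.png',cv2.resize(im,(500,500)))"
```

```text
tail [-0.01 -0.06] red [0.15 0.5 ] tray [-0.05 -0.04] 
dx dy dz cm, spin: [-4.08 28.24  2.53  0.  ] pos [567.7 -10.3 135.3] [ 3.142e+00  1.000e-03 -1.620e-01] F [-0.4  0.4 -1. ] w 60.2 t 13.7
```

View pics/c.png

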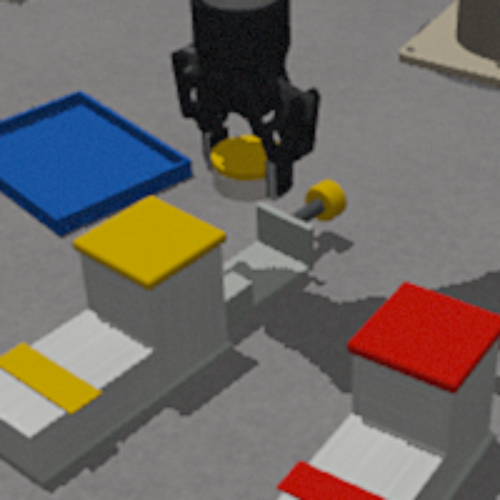

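The tub is held level at (240,165) in the crop, and the pocket is empty. Next is the tray.

Emit:
play_rows([
  [0.36,-0.5,3,0,0],
  [0.36,-1,7,0,0],
  [0.36,-1.7,11.5,0,0],
  [0.36,-2.4,16,0,0],
  [0.36,-3,20.5,0,0],
  [0.36,-3.5,24.5,0,0],
  [0.36,-4,27,0,0],
  [0.36,-4.1,28.2,1,0],
  [0.36,-4.1,28.2,2.5,0],
  [0.36,-4.1,28.2,2.5,0],
])

```text
clock: 14.7
eef_pos: [481.1, -280.3, 108.1]
tool_rot: [-3.139, 0.005, -0.161]
force: [0.1, 0.3, -1.8]
width: 59.4
gripper_force: 65.1
```

Emit:
play_rows([
  [0.36,0,0,0,0],
  [0.36,0,0,0,0],
  [0.36,0,0,0,0],
])

```text
clock: 15.0
eef_pos: [483.1, -281.6, 111.2]
tool_rot: [-3.142, -0.001, -0.16]
force: [-0.6, -0.5, -1.6]
width: 60.1
gripper_force: 65.1
```

```bash
python3 -c "
from h import *
go(482,-282.4,27)"
```

```text
dx dy dz cm, spin: [-0.09  0.1   8.42  0.  ] pos [ 483.1 -281.6  111.2] [-3.142e+00 -1.000e-03 -1.600e-01] F [-0.6 -0.5 -1.6] w 60.1 t 15.0
```

Emit:
play_rows([
  [0.36,0,0,2,0],
  [0.36,0,0,4,0],
  [0.36,0,0,6,0],
  [0.36,0,0,7.2,0],
  [0.36,0,0,8,0],
  [0.36,0,0,8.4,0],
  [0.36,0,0,8.4,0],
  [0.36,0,0,8.4,0],
])

```text
clock: 15.8
eef_pos: [482.8, -282.5, 27.5]
tool_rot: [3.141, -0.001, -0.162]
force: [-0.3, -0.5, -1.2]
width: 60.1
gripper_force: 65.1
```

Emit:
play_rows([
  [0.36,0,0,0.05,0],
  [0.36,0,0,0.1,0],
  [0.36,0,0,0.1,0],
])

```text
clock: 16.1
eef_pos: [482.5, -282.2, 26.1]
tool_rot: [3.141, -0.0, -0.162]
force: [-0.3, -0.3, -0.7]
width: 60.4
gripper_force: 65.1
```

Emit:
play_rows([
  [0.36,0,0,0.05,0],
  [0.36,0,0,0.1,0],
  [0.36,0,0,0.1,0],
])

```text
clock: 16.4
eef_pos: [482.5, -282.3, 25.6]
tool_rot: [-3.142, -0.001, -0.162]
force: [-2.4, 0.9, 4.6]
width: 60.4
gripper_force: 65.6
```

Emit:
play_rows([
  [0.28,0,0,0,0],
  [0.25,0,0,0,0],
  [0.2,0,0,0,0],
  [0.1,0,0,0,0],
  [0.02,0,0,0,0],
  [0,0,0,0,0],
  [0,0,0,0,0],
])

```text
clock: 17.1
eef_pos: [482.4, -282.2, 24.9]
tool_rot: [3.142, 0.0, -0.162]
force: [0.3, 0.7, 0.1]
width: 84.9
gripper_force: 0.0
```

Emit:
play_rows([
  [0,0,0,-1,0],
  [0,0,0,-3,0],
  [0,0,0,-6,0],
  [0,0,0,-10,0],
  [0,0,0,-14,0],
  [0,0,0,-14,0],
])

```text
clock: 17.7
eef_pos: [485.1, -284.3, 170.6]
tool_rot: [3.138, -0.01, -0.162]
force: [0.9, -0.8, 0.7]
width: 85.2
gripper_force: 0.0
```

Run:
```python
from h import *
shift('s6')
im,d=ctrl.get_image("scene");w=cloud("scene",d);P=w.reshape(-1,3)
q=P[(abs(P[:,0]-482)<50)&(abs(P[:,1]+282)<50)&(P[:,2]>25)&(P[:,2]<45)];print("lid",len(q),q.mean(0),np.ptp(q,axis=0))
im2,d=ctrl.get_image("top");P=cloud("top",d).reshape(-1,3);hsv=cv2.cvtColor(im2,cv2.COLOR_RGB2HSV).reshape(-1,3)
m=(hsv[:,1]>110)&(abs(hsv[:,0].astype(int)-25)<10)&(P[:,2]>25)&(P[:,2]<75)&(P[:,0]<500)&(P[:,0]>430)&(abs(P[:,1])<40)
print("knob",m.sum(),np.round(P[m].mean(0)),P[m].min(0).round(),P[m].max(0).round())
cv2.imwrite("pics/d.png",cv2.resize(im[130:330,150:350],(500,500))[...,::-1]);go(450,8,130,-.164)
```

```text
tail [ 0.05 -0.05] red [0.04 0.48] tray [ 0.02 -0.15] 
lid 304 [ 486.51463991 -275.97472971   32.07728962] [64.95187176 61.98267547 11.10295121]
knob 215 [462.   8.  54.] [450.  -9.  30.] [475.  26.  66.]
dx dy dz cm, spin: [ -7.84 -28.08   3.51   0.15] pos [ 482.2 -281.7  165.1] [-3.141 -0.    -0.161] F [-0.5 -0.5 -0.3] w 85.4 t 17.85
```

View pics/d.png

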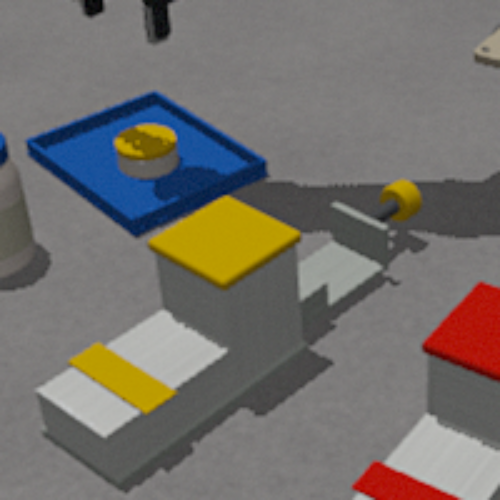

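The tub stands upright in the tray at (147,150) in the crop, and the slide is still out with the knob at (400,200). Now I'll regrip the knob and push it home.

Emit:
play_rows([
  [0.1,-1,-4,0,0],
  [0.2,-2,-9,0,0],
  [0.3,-3.5,-14,0,0],
  [0.3,-5,-19,0,0],
  [0.3,-6,-24,0,0],
  [0.3,-6.6,-27,1.5,0],
  [0.3,-6.6,-28,3.5,0],
  [0.3,-6.6,-28,3.5,0],
  [0.3,-6.6,-28,3.5,0],
  [0.3,-6.6,-28,3.5,0],
])

```text
clock: 18.85
eef_pos: [462.5, 3.0, 130.2]
tool_rot: [3.141, -0.0, -0.164]
force: [-0.3, -0.4, -0.1]
width: 59.6
gripper_force: 0.0
```

Emit:
play_rows([
  [0.3,0,0,0,0],
  [0.3,0,0,0,0],
  [0.3,0,0,0,0],
])

```text
clock: 19.15
eef_pos: [462.6, 4.2, 130.3]
tool_rot: [-3.141, -0.001, -0.163]
force: [0.5, 0.3, 0.4]
width: 59.5
gripper_force: 0.0
```

```bash
python3 -c "
from h import *
go(462,5,45,-.164)"
```

```text
dx dy dz cm, spin: [-0.07 -0.07  8.53  0.07] pos [462.6   4.2 130.3] [-3.141e+00 -1.000e-03 -1.630e-01] F [0.5 0.3 0.4] w 59.5 t 19.15
```

Emit:
play_rows([
  [0.3,0,0,2.5,0],
  [0.3,0,0,5,0],
  [0.3,0,0,7,0],
  [0.3,0,0,8.5,0],
  [0.3,0,0,8.5,0],
  [0.5,0,0,8.5,0],
  [0.5,0,0,8.5,0],
  [0.56,0,0,8.5,0],
  [0.56,0,0,8.5,0],
  [0.56,0,0,8.5,0],
])

```text
clock: 20.15
eef_pos: [462.6, 4.9, 45.3]
tool_rot: [-3.141, -0.001, -0.162]
force: [0.6, -0.3, -0.8]
width: 37.8
gripper_force: 0.0
```

Emit:
play_rows([
  [0.59,0,0,0,0],
  [0.59,0,0,0,0],
  [0.65,0,0,0,0],
  [0.65,0,0,0,0],
  [0.65,0,0,0,0],
])

```text
clock: 20.65
eef_pos: [462.6, 5.0, 45.5]
tool_rot: [-3.141, -0.001, -0.162]
force: [-0.7, 0.0, 8.0]
width: 34.8
gripper_force: 58.8
```

Emit:
play_rows([
  [0.65,0.3,0,0,0],
  [0.65,0.6,0,0,0],
  [0.65,0.9,0,0,0],
  [0.65,1.3,0,0,0],
  [0.65,2,0,0,0],
  [0.65,3,0,0,0],
  [0.65,4,0,0,0],
  [0.65,5,0,0,0],
  [0.65,6,0,0,0],
  [0.65,6,0,0,0],
])

```text
clock: 21.65
eef_pos: [523.6, -5.5, 45.6]
tool_rot: [3.141, -0.003, -0.162]
force: [0.9, -0.6, 5.6]
width: 34.5
gripper_force: 60.0
```

```bash
python3 -c "
from h import *
shift('s7');go(581,-14.4,45,-.164)"
```

```text
tail [-0.03 -0.07] red [0.13 0.52] tray [ 0.07 -0.05] 
dx dy dz cm, spin: [ 5.83 -0.05  0.06  0.1 ] pos [523.4  -5.4  45.6] [ 3.141 -0.004 -0.162] F [ 1.8 -1.3  4.4] w 34.3 t 21.7
```

Emit:
play_rows([
  [0.65,1,0,0,0],
  [0.65,2,0,0,0],
  [0.65,3,0,0,0],
  [0.65,4,0,0,0],
  [0.65,4.6,0,0,0],
  [0.65,4.9,-0.05,0,0],
  [0.65,5.2,-0.05,0,0],
  [0.65,5.5,-0.05,0,0],
  [0.65,5.7,-0.05,0,0],
  [0.65,5.7,-0.05,0,0],
])

```text
clock: 22.7
eef_pos: [578.3, -14.9, 45.6]
tool_rot: [3.14, -0.001, -0.163]
force: [-0.8, -2.7, 6.7]
width: 34.5
gripper_force: 60.9
```

```bash
python3 -c "
from h import *
shift('s8');go(581,-14.4,45,-.164)"
```

```text
tail [-0.02 -0.07] red [0.22 0.49] tray [ 0.22 -0.08] 
dx dy dz cm, spin: [ 0.25 -0.09  0.06  0.07] pos [578.4 -14.8  45.6] [ 3.14e+00 -1.00e-03 -1.63e-01] F [-0.4 -3.   5.8] w 34.6 t 22.75
```

Emit:
play_rows([
  [0.65,0.1,0,0,0],
  [0.65,0.2,0,0,0],
  [0.65,0.2,0,0,0],
])

```text
clock: 23.05
eef_pos: [578.9, -15.0, 45.5]
tool_rot: [3.141, 0.002, -0.163]
force: [-2.5, -1.5, 9.1]
width: 34.7
gripper_force: 61.2
```

Emit:
play_rows([
  [0.55,0,0,0,0],
  [0.45,0,0,0,0],
  [0.3,0,0,0,0],
  [0.25,0,0,0,0],
  [0.25,0,0,0,0],
  [0.25,0,0,-3,0],
  [0.25,0,0,-7,0],
  [0.25,0,0,-11,0],
  [0,0,0,-12,0],
])

```text
clock: 23.95
eef_pos: [582.3, -14.4, 169.0]
tool_rot: [-3.141, -0.007, -0.162]
force: [0.1, -0.6, -0.4]
width: 76.7
gripper_force: 0.0
```

Emit:
play_rows([
  [0,-2,5,-2,0],
  [0,-4,10,-4,0],
  [0,-8,15,-6,0],
  [0,-10,20,-8,0],
  [0,-12,24,-8,0],
  [0,-12,28,-8,0],
  [0,-12,30,-8,0],
  [0,-12,30,-8,0],
  [0,-12,30,-8,0],
  [0,-12,30,-8,0],
])

```text
clock: 24.95
eef_pos: [413.5, -289.1, 244.3]
tool_rot: [-3.14, 0.001, -0.16]
force: [0.6, 0.3, 1.6]
width: 85.3
gripper_force: 0.0
```

Run:
```python
from h import *
shift('s9');ims=[]
for cam in("top","scene"):
    im,d=ctrl.get_image(cam);P=cloud(cam,d).reshape(-1,3);Q=np.load(cam+".npy").reshape(-1,3)
    ims.append(cv2.resize(im[130:330,300:500] if cam=="top" else im[150:350,160:360],(400,400))[...,::-1])
    for p in(Q,P):
        k=p[(p[:,0]>550)&(p[:,0]<612)&(p[:,1]>-60)&(p[:,1]<30)&(p[:,2]>44)&(p[:,2]<70)]
        t=p[(p[:,0]>560)&(p[:,0]<900)&(p[:,1]>-110)&(p[:,1]<50)&(p[:,2]>112)&(p[:,2]<130)]
        print(cam,len(k),np.round(k.mean(0),1),np.round(np.percentile(k[:,0],[1,5]),1),np.round(t.mean(0),1))
cv2.imwrite("pics/e.png",np.hstack(ims));go(0,0,0)
```

```text
tail [ 0.03 -0.05] red [0.03 0.51] tray [ 0.15 -0.09] 
top 246 [583.1 -13.9  53.1] [566.8 568.2] [675.4 -29.4 118.4]
top 245 [583.  -12.8  53.1] [566.7 568.6] [675.5 -28.8 118.4]
scene 169 [585.7  -9.4  53.2] [568.9 572.4] [682.7 -26.3 119.6]
scene 173 [585.9  -8.2  53. ] [570.8 572.3] [683.  -25.9 119.6]
dx dy dz cm, spin: [-45.43 -22.    24.46   0.  ] pos [ 413.8 -289.1  244.6] [-3.141e+00  1.000e-03 -1.590e-01] F [ 0.7 -0.6 -0.5] w 85.5 t 25.1
```

View pics/e.png

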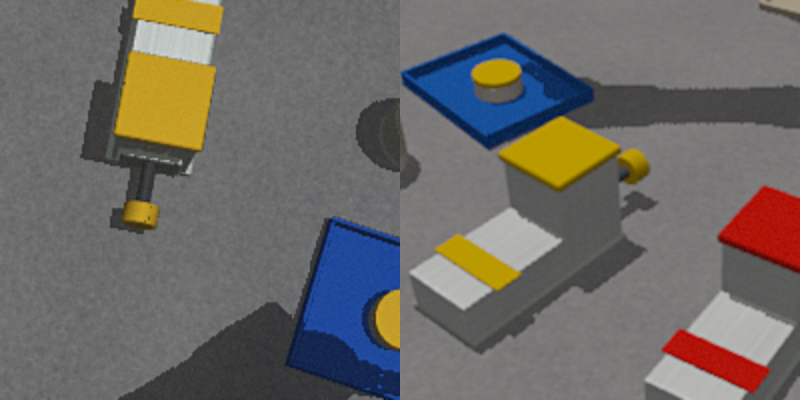

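The knob is back home at (141,215), matching its starting place to within a millimetre or so. The tub is upright in the tray, the dispenser has not moved, and the arm is clear, so I'm handing in.

```bash
python3 -c "
from cell import ctrl
print(ctrl.finish_job())"
```

```text
the job is handed in; nothing more can be done
None
```

I handed the job in at about 25 s. The yellow-lidded tub stands upright in the tray, the yellow knob is back home, and neither the dispensers nor the tray visibly moved; I could not see the next tub under the tower, and no verdict came back.

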